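Lock the food processor on its docking rail

ROBOT

A 6-joint arm with a two-finger parallel gripper is mounted at the origin on the work surface. World frame = base frame: x ahead of the robot, y to its left, z up, the work surface at z = 0. Lengths are in m, angles in rad, forces in N, time in s.
With the tool pointing down it reaches from about 0.25 to 0.85 m from the base axis. Payload 12.5 kg.
Tool frame: the origin (TCP) lies between the finger pads; the fingertips stand 8 mm ahead of it and the grasp point (between the pads) lies 11 mm behind it; z points along the fingers, y is the direction in which the jaws open and shut (so a half turn about z gives the same grasp; the last joint's range is limited). The gripper opens to 93 mm and grips with 3 to 60 N. Pads are 15 mm wide; open, the fingers measure 128 mm over their backs; the gripper's body (75 mm by 188 mm) begins 65 mm behind the grasp point.
Start: joints at [-1.425, 0.351, 1.652, -0, 1.139, -0.085], TCP at [0.126, -0.535, 0.227] pointing down, gripper open.
Joint ranges: [-2.75, 2.75], [-0.79, 2.1], [0.01, 2.65], [-1.57, 4.71], [0.07, 3.14], [-2.87, 2.87]. Speed limits (rad/s): [2.22, 2.22, 2.79, 3.14, 3.14, 3.14].

INTERFACE

Orientations are given as a unit quaternion [w, x, y, z].
In Python, from plant import robot gives the robot as it stands.
- The arm moves only by the tool play_rows, never from a script. Its argument "steps" is one flat list of numbers, 7 for each row, row after row: the turn, a rotation vector about the tool's x, y, z in degrees, then the shift along the tool's x, y, z in units of 40 mm (1.0 is 40 mm), then the closure, from 0 (fully open) to 1 (shut). A call has 1 to 20 rows; each row is the pose to reach, as a shift and turn from the pose measured when the call began, along the tool's axes at that moment; what a row does not reach only later rows make up. A row lasts 1/10 s, in which the tool goes at most 50 mm and 8.59 degrees, less where a joint would pass 70% of its speed; a pose out of reach is approached as far as the arm can. A call with a gripper value outside its range is refused whole. The fingers move at their own pace and stop on an object; the grip force is fixed at half the most. Time passes only in rows, so rows that repeat a pose let the fingers close. It gives the time, the measured TCP pose, the force and the opening at its end, in the units of the state.
- robot.observe(): the state, without advancing time (a new reading comes with each control period).
- robot.capture(name): name is "scene" or "side" or "wrist"; returns a dict with "frame" (420x560x3 uint8, red, green, blue), "z_map" (420x560 float32, m along the optical axis (not along the pixel's ray), 0 where there is no reading), "fx", "fy", "cx", "cy" (pixels), "extrinsics" (4x4, takes a point from world to camera coordinates); the wrist camera has in their place "hand_eye" (4x4, takes a point from camera to tool coordinates, whose origin is the TCP and whose axes are the flange's). Camera axes: x right, y down, z forward; pixel columns grow to the right and rows downward; lengths in m; the calibration is good to about 2 mm. A picture is of the moment at which its call begins: read the wrist's pose just before it.
- robot.hand_in(): hands the job in, once; it reports no verdict.
The state is a dict: "time_s": time; "joint_pos": joint angles; "qd": joint speeds; "joint_efforts": joint torques, N m; "tool_pos": TCP position; "orientation": TCP orientation; "force": force on the tool from outside, world axes, zero at the start; "wrist_torque": the same for the moment, N m; "opening": finger opening in m.
Only numpy, scipy, OpenCV 4.12 (cv2) and the standard library are available. Lean on these libraries where they do the work, as an engineer would, in place of code of your own. Each camera call takes 0.05 s, during which the arm holds its last target.

TASK

Lock the food processor in place with the red peg: stand the peg's T-head in the slot of the docking rail at the yellow end, slide it along the slot, without turning it, until it pushes the processor's rubber bumper in a little, and there press it down against the slot's sprung floor, turn it a quarter turn and let go, so that it stays locked under the lips, upright and still bearing on the bumper. Be gentle: do not ram the bumper or force the peg against the rail. Leave the blue spare peg and the other things where they are.

Things in the scene. Friction and masses are not known exactly. Their poses are not given: they have to be found in the camera images.
- peg: Red-handled steel locking peg, 89 mm tall, 120 to 195 g. Origin: centre of the underside of its T-head, z up. T-head 34 mm long (peg x), 15 mm wide (peg y), 9 mm tall, its lowest 2.5 mm only 30 x 11 mm as a lead-in. Above it a round shank 12 mm thick, and from 63 to 89 mm the bar handle, 44 mm long (x, parallel to the head), 16 mm thick (y). Starts upright in either pocket of the stand, head 4 mm above the table.
- peg_grip (a point): Centre of the red bar handle, 76 mm above the peg's origin; axes as the peg's. Pinch it across its 16 mm thickness (along peg y).
- rail: Aluminium docking rail, fixed, 78 mm wide (x), 340 mm long (y) plus 8 mm black end caps, 32 mm high. Origin: centre of its underside, on the table. A T-slot runs along its middle in y: mouth 18 mm wide between lips 8 mm thick (24 to 32 mm above the table), below them a cavity 44 mm wide. Yellow lip tops mark 100 mm at the -y end; the food processor is beyond the +y end.
- rail_entry (a point): Middle of the yellow part of the slot's mouth, level with the rail's top; axes as the rail's.
- strip: The slot's floor, a sprung white strip along the whole slot (origin at the rail's; sinks with it): its top is 21 mm above the table at rest: a head on it is still in the mouth and cannot turn. It sinks from about 8 N; 6 mm down (14 N) the head is below the lips; hard stop at 9.5 mm (17 N). Let go when turned, the head is lifted and held against the lips' underside (peg origin 15 mm above the table).
- processor: The food processor, fixed: red and grey base 250 x 220 mm (its x and y), 190 mm high, clear bowl on top to 358 mm, standing beyond the rail's +y end. Origin: centre of its underside on the table; axes parallel to the rail's.
- processor_arm (a point): Root of the arm on the processor's face. The arm reaches in -y over the slot, 34 to 52 mm above the table, to a black rubber bumper 30 mm wide, 34 to 46 mm above the table. The bumper's face is 135 to 175 mm from this point in -y: set anew each time, not measured. Pushed in +y it gives from about 3 N, is all the way in after 7 mm (6.5 N), then hard.
- stand: White plastic peg stand, fixed, 70 x 190 x 14 mm (x, y, z), origin at the centre of its underside. Two pockets 38 mm (x) by 19 mm (y), 10 mm deep, at y = -55 and +55 mm, each with a peg standing in it, its handle along the stand's x.
- spare: Blue-handled spare peg, same make and size as the red, in the other pocket; to be left alone. Origin at the underside of its head.
- oil: Amber squeeze bottle, 64 mm across, 210 mm tall; bystander. Origin under its centre.
- bowl: Clear bowl, 170 mm across, 70 mm high; bystander. Origin under its centre.
- tub: White open tub, 160 x 110 x 90 mm; bystander. Origin under its centre.
- jar: Spice jar with black cap, 70 mm across, 100 mm tall; bystander. Origin under its centre.
- spatula: Black spatula lying on the table; bystander.
- cup: Small steel cup, 70 mm across, 60 mm high; bystander. Origin under its centre.

How it is judged:
By the outcome, as a careful person would: the job done as asked, in the order asked, and still so for the second after the job is handed in, with the robot touching nothing.
It also fails if it takes over 70 s, if anything falls off the work surface, if the arm or the gripper's body presses on something with over 40 N, if the wrist force passes 120 N, or if a joint passes its speed limit or range.

## Working session

There is one attempt and no reset: what is moved stays moved. The work goes in short steps, Python scripts to look and compute and a tool call to move; the robot and the scene stay as the last step left them, time stands still between calls to the robot, and variables do not carry over. Pictures are saved under pics/ and viewed, and the job is handed in when it is done.

Besides the shell and the picture viewer there is one more tool, called after "Request:" by a JSON object that holds its "name" and its "arguments", one argument or row to a line. play_rows: Moves the arm, as the interface text tells. Its arguments: {"type":"object","properties":{"steps":{"type":"array","items":{"type":"number"}}},"required":["steps"]}

```bash
mkdir -p pics; ls
cat > h.py <<'E'
from plant import robot
import numpy as np, cv2
from scipy.spatial.transform import Rotation as R
def Rq(q): return R.from_quat([q[1],q[2],q[3],q[0]])
def T_tool(s):
    T=np.eye(4);T[:3,:3]=Rq(s['orientation']).as_matrix();T[:3,3]=s['tool_pos'];return T
def cap(name):
    s=robot.observe(); c=robot.capture(name)
    if name=='wrist': c['c2w']=T_tool(s)@np.array(c['hand_eye'])
    else: c['c2w']=np.linalg.inv(np.array(c['extrinsics']))
    return c
def pts(c,u,v):
    z=c['z_map'][v,u]; p=np.stack([(u-c['cx'])/c['fx']*z,(v-c['cy'])/c['fy']*z,z,np.ones_like(z)],-1)
    return (p@c['c2w'].T)[...,:3]
def cloud(c):
    v,u=np.mgrid[0:420,0:560]; return pts(c,u,v)
def ray(c,u,v,h):
    d=c['c2w'][:3,:3]@np.array([(u-c['cx'])/c['fx'],(v-c['cy'])/c['fy'],1]);o=c['c2w'][:3,3]
    return o+d*(h-o[2])/d[2]
def save(c,n): cv2.imwrite('pics/'+n,c['frame'][:,:,::-1])
E
python3 - <<'E'
from h import *
import pickle
s=robot.observe();print(s)
for n in['scene','side','wrist']:
    c=cap(n);save(c,n+'0.png');pickle.dump(c,open(n+'0.pkl','wb'));print(n,c['c2w'].round(3),c['fx'])
E
```

```text
pics
{'time_s': 0.0, 'joint_pos': array([-1.42462655e+00,  3.51231630e-01,  1.65237462e+00,  3.07955099e-05,
        1.13906600e+00, -8.46076460e-02]), 'qd': array([ 0.00042816,  0.00088343,  0.00076886, -0.00114055,  0.00086192,
       -0.00054808]), 'joint_efforts': array([ 7.17640924e-04, -4.97327220e+01, -2.85251033e+01,  6.99056033e-02,
        2.57858844e-02, -1.11795769e-04]), 'tool_pos': array([ 0.12578794, -0.53511237,  0.22612274]), 'orientation': array([-5.39970214e-04,  9.93350704e-01,  1.15126398e-01, -2.63805892e-06]), 'force': array([-1.17486173,  0.52583051,  0.06853633]), 'wrist_torque': array([ 0.01607014,  0.01094652, -0.03799222]), 'opening': 0.09319488552522256}
scene [[ 0.668  0.634 -0.39   0.982]
 [ 0.744 -0.557  0.37  -0.394]
 [ 0.017 -0.537 -0.843  1.037]
 [ 0.     0.     0.     1.   ]] 395.5387598428065
side [[ 1.    -0.014  0.016  0.513]
 [-0.021 -0.728  0.685 -0.913]
 [ 0.002 -0.685 -0.728  1.083]
 [ 0.     0.     0.     1.   ]] 485.8987974592516
wrist [[ 0.228 -0.941 -0.251  0.195]
 [-0.974 -0.221 -0.058 -0.52 ]
 [-0.     0.258 -0.966  0.383]
 [ 0.     0.     0.     1.   ]] 378.4154148646069
```

View pics/scene0.png

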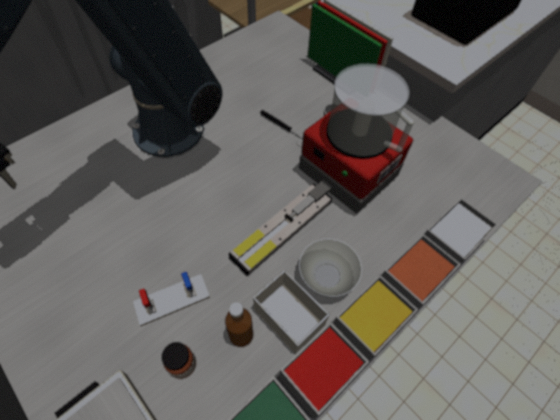

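View pics/side0.png

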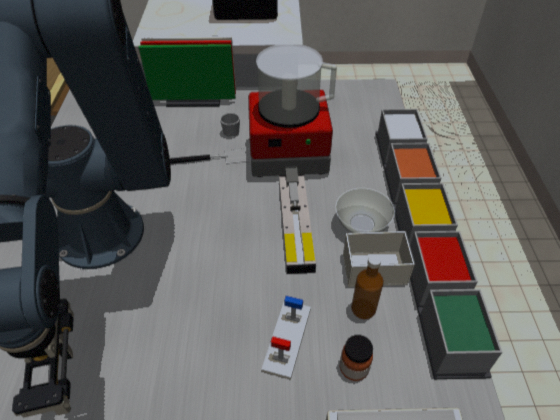

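View pics/wrist0.png

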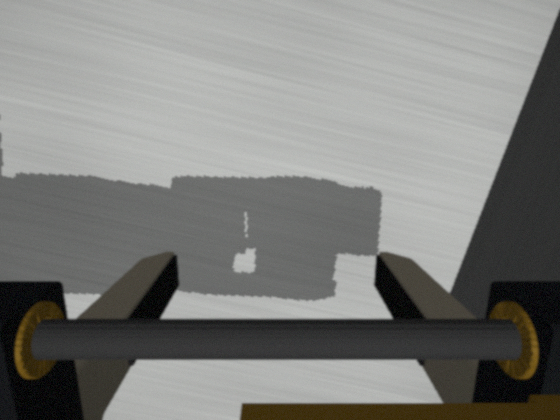

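The scene picture has the red handle at (145,298), the blue one at (187,280), and the rail running from its yellow end near (250,250) to the arm near (318,190). In the side picture, red is at (281,343) and the rail runs from (300,268) to (293,180). Next I measure these.

```bash
cat > m.py <<'E'
from h import *
import pickle
def masks(c):
    hsv=cv2.cvtColor(c['frame'],cv2.COLOR_RGB2HSV);H,S,V=cv2.split(hsv)
    return dict(red=((H<8)|(H>172))&(S>150)&(V>80),blue=(H>100)&(H<130)&(S>120)&(V>70),yel=(H>22)&(H<34)&(S>120)&(V>90))
if __name__=='__main__':
  for n in['scene','side']:
    c=pickle.load(open(n+'0.pkl','rb'));P=cloud(c);m=masks(c)
    for k,(lo,hi) in dict(red=(.06,.11),blue=(.06,.11),yel=(.02,.045)).items():
        mm=m[k]&(P[...,2]>lo)&(P[...,2]<hi)
        nn,l,st,ce=cv2.connectedComponentsWithStats(mm.astype(np.uint8))
        for i in range(1,nn):
            if st[i,4]<15: continue
            q=P[l==i];r=cv2.minAreaRect(q[:,:2].astype(np.float32))
            print(n,k,st[i,4],ce[i].round(1),q.mean(0).round(4),'top',np.percentile(q[:,2],90).round(4),'rect',np.round(r[0],4),np.round(r[1],4),round(r[2],1))
E
python3 m.py
python3 - <<'E'
import cv2
for n,(x0,y0,x1,y1) in dict(scene=(110,160,350,330),side=(250,150,350,390)).items():
    a=cv2.imread(f'pics/{n}0.png')[y0:y1,x0:x1];k=min(800/a.shape[1],600/a.shape[0])
    cv2.imwrite(f'pics/{n}0z.png',cv2.resize(a,None,fx=k,fy=k,interpolation=cv2.INTER_CUBIC))
E
```

```text
scene red 85 [143.9 296.9] [ 0.5215 -0.3924  0.0916] top 0.0942 rect [ 0.5199 -0.3924] [0.0126 0.0402] 74.2
scene red 3227 [323.6 367.5] [ 0.9329 -0.1778  0.0908] top 0.0929 rect [ 0.9313 -0.1757] [0.1091 0.1474] 0.5
scene blue 80 [186.  279.6] [ 0.5529 -0.2884  0.092 ] top 0.0942 rect [ 0.5525 -0.288 ] [0.0129 0.0412] 73.8
scene yel 264 [248.5 242.4] [ 0.5503 -0.0829  0.032 ] top 0.0345 rect [ 0.5508 -0.0829] [0.0268 0.0942] 2.6
scene yel 296 [260.4 253.9] [ 0.6002 -0.0812  0.0318] top 0.0341 rect [ 0.5999 -0.0802] [0.0287 0.0953] 2.2
side red 1754 [443.5 258.6] [ 0.9334 -0.1758  0.0924] top 0.0948 rect [ 0.9338 -0.1723] [0.1044 0.1431] 0.1
side red 122 [280.3 341.7] [ 0.516  -0.3974  0.093 ] top 0.0957 rect [ 0.5163 -0.3965] [0.0139 0.0426] 72.8
side blue 119 [293.1 300.6] [ 0.5479 -0.2923  0.0924] top 0.0956 rect [ 0.5488 -0.2911] [0.0153 0.042 ] 73.6
side yel 294 [289.9 247.5] [ 0.5468 -0.0868  0.0338] top 0.0363 rect [ 0.5468 -0.085 ] [0.028  0.0987] 2.4
side yel 290 [307.9 246.7] [ 0.5962 -0.0848  0.0339] top 0.0365 rect [ 0.596  -0.0831] [0.0284 0.0991] 2.0
```

View pics/scene0z.png

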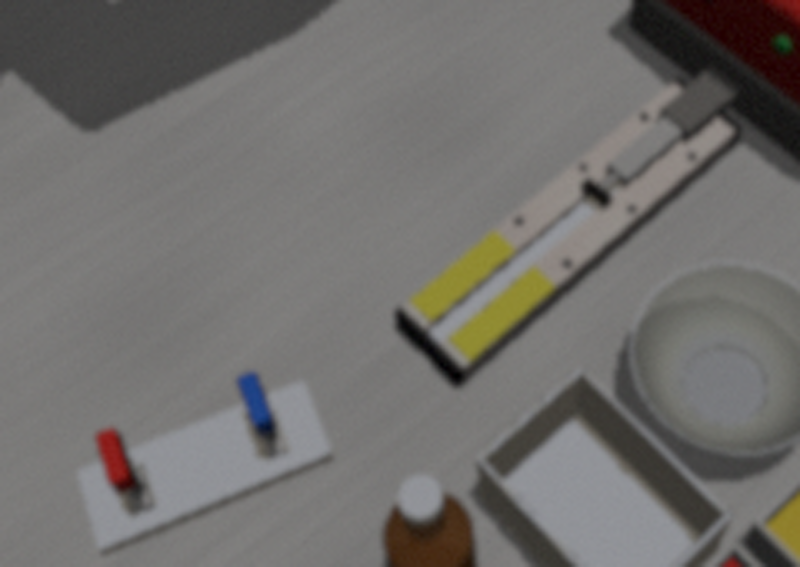

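```bash
cat >> h.py <<'E'
def row(p,psi,s=None):
    """target: tcp pos, tool-x yaw psi deg, pointing down -> rotvec deg (tool), shift/40mm (tool)"""
    s=s or robot.observe(); R0=Rq(s['orientation'])
    a=np.radians(psi); Rt=R.from_matrix(np.array([[np.cos(a),np.sin(a),0],[np.sin(a),-np.cos(a),0],[0,0,-1]]))
    rv=(R0.inv()*Rt).as_rotvec(degrees=True); d=R0.inv().apply(np.array(p)-s['tool_pos'])/.04
    print('row',rv.round(2),d.round(3)); return rv,d
E
python3 - <<'E'
from h import *
import pickle
row([.518,-.394,.2],-16.5)
c=pickle.load(open('side0.pkl','rb'));P=cloud(c)
for n,u,v in [('oil cap',373,265),('jar',357,342),('bumper?',296,207),('arm',292,175),('face',290,165)]: print(n,P[v,u].round(3))
c=pickle.load(open('scene0.pkl','rb'));P=cloud(c)
for n,u,v in [('bumper',289,217),('arm',318,188),('oilcap',237,310)]: print(n,P[v,u].round(3), ray(c,u,v,.046).round(3))
E
```

```text
row [-5.000e-02  1.000e-02  2.972e+01] [10.352 -1.192  0.658]
oil cap [ 0.724 -0.276  0.207]
jar [ 0.684 -0.408  0.105]
bumper? [0.569 0.053 0.046]
arm [0.561 0.18  0.054]
face [0.556 0.225 0.056]
bumper [0.57  0.056 0.046] [0.57  0.056 0.046]
arm [0.555 0.192 0.051] [0.553 0.195 0.046]
oilcap [ 0.735 -0.261  0.21 ] [ 0.686 -0.234  0.046]
```

Request:
{"name": "play_rows", "arguments": {
  "steps": [4,0,0,0,0,0,0,0,0,8,1,-0.1,0,0,0,0,12,2,-0.2,0.1,0,0,0,16,3,-0.35,0.2,0,0,0,20,4,-0.45,0.25,0,0,0,23,5,-0.6,0.3,0,0,0,26,6,-0.7,0.4,0,0,0,28,7,-0.8,0.45,0,0,0,29.7,8,-0.9,0.5,0,0,0,29.7,9,-1.05,0.6,0,0,0,29.7,9.7,-1.1,0.65,0,0,0,29.7,10.2,-1.2,0.65,0,0,0,29.7,10.35,-1.2,0.65,0,0,0,29.7,10.35,-1.2,0.65,0,0,0,29.7,10.35,-1.2,0.65,0]
}}

```text
time_s: 1.65
tool_pos: [0.5169, -0.3943, 0.2004]
orientation: [-0.0, 0.99, -0.144, -0.0]
force: [0.3, -0.8, -0.3]
opening: 0.093
```

Run:
```python
from h import *
import pickle
from m import masks
c=cap('wrist');save(c,'w1.png');pickle.dump(c,open('w1.pkl','wb'))
s=robot.observe();print(s['time_s'],s['tool_pos'],s['force'])
P=cloud(c);m=masks(c)
for k in('red','blue'):
    mm=m[k]&(P[...,2]>.085)&(P[...,2]<.105)
    nn,l,st,ce=cv2.connectedComponentsWithStats(mm.astype(np.uint8))
    for i in range(1,nn):
        if st[i,4]<60: continue
        q=P[l==i];ys,xs=np.where(l==i)
        Q=np.array([ray(c,x,y,.093) for x,y in zip(xs,ys)])
        r=cv2.minAreaRect(Q[:,:2].astype(np.float32));r2=cv2.minAreaRect(q[:,:2].astype(np.float32))
        print(k,st[i,4],ce[i],np.median(q[:,2]),np.round(r[0],4),np.round(r[1],4),r[2],np.round(r2[0],4),np.round(r2[1],4),r2[2])
```

```text
1.7 [ 0.51681652 -0.39440948  0.2004956 ] [-0.24892958  0.88445565 -0.14196754]
red 1105 [277.44162896 214.20995475] 0.09168526145270872 [ 0.5172 -0.3963] [0.014  0.0419] 73.45870971679688 [ 0.5163 -0.3961] [0.0142 0.0427] 73.26667022705078
blue 1213 [127.90849134 212.62407255] 0.09156268687707486 [ 0.549 -0.293] [0.0154 0.0426] 72.98465728759766 [ 0.5486 -0.2916] [0.0154 0.0428] 72.83883666992188
```

View pics/w1.png

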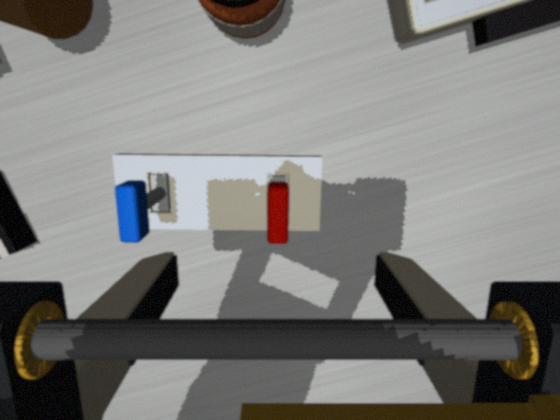

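The wrist picture shows the red handle at (278,213), between the fingers, and the blue one at (128,212), clear of them. Descending.

Run:
```python
from h import *
row([.5168,-.3962,.069],-16.8)
```

```text
row [-0.03  0.03  0.26] [0.014 0.045 3.287]
```

Request:
{"name": "play_rows", "arguments": {
  "steps": [0,0,0.3,0.01,0.045,0.6,0,0,0,0.3,0.01,0.045,1.2,0,0,0,0.3,0.01,0.045,1.8,0,0,0,0.3,0.01,0.045,2.4,0,0,0,0.3,0.01,0.045,2.8,0,0,0,0.3,0.01,0.045,3.1,0,0,0,0.3,0.01,0.045,3.28,0,0,0,0.3,0.01,0.045,3.28,0,0,0,0.3,0.01,0.045,3.28,0]
}}

```text
time_s: 2.6
tool_pos: [0.5169, -0.3965, 0.07]
orientation: [-0.0, 0.989, -0.146, 0.0]
force: [0.2, -0.9, -0.1]
opening: 0.0929
```

Request:
{"name": "play_rows", "arguments": {
  "steps": [0,0,0,0,0,0,0.5,0,0,0,0,0,0,0.8,0,0,0,0,0,0,1,0,0,0,0,0,0,1,0,0,0,0,0,0,1,0,0,0,0,0,0,1,0,0,0,0,0,0,1,0,0,0,0,0,0,1,0,0,0,0,0,0,1,0,0,0,0,0,0,1]
}}

```text
time_s: 3.6
tool_pos: [0.517, -0.3965, 0.0701]
orientation: [-0.0, 0.989, -0.146, 0.0]
force: [0.4, -0.4, 0.4]
opening: 0.0178
```

Run:
```python
from h import *
s=robot.observe();print({k:np.round(v,4) for k,v in s.items()})
c=cap('wrist');save(c,'w2.png')
```

```text
{'time_s': np.float64(3.6), 'joint_pos': array([-7.2590e-01,  7.1060e-01,  1.4830e+00,  5.0000e-04,  9.4760e-01,
        1.1387e+00]), 'qd': array([ 0.0012, -0.0012, -0.0014,  0.0038,  0.0008,  0.0015]), 'joint_efforts': array([-3.33000e-02, -6.51574e+01, -2.49885e+01, -1.16000e-02,
       -9.68000e-02, -1.70000e-03]), 'tool_pos': array([ 0.517 , -0.3965,  0.0701]), 'orientation': array([-1.000e-04,  9.892e-01, -1.465e-01,  3.000e-04]), 'force': array([ 0.3554, -0.3647,  0.3938]), 'wrist_torque': array([0.0429, 0.0067, 0.0397]), 'opening': np.float64(0.0178)}
```

View pics/w2.png

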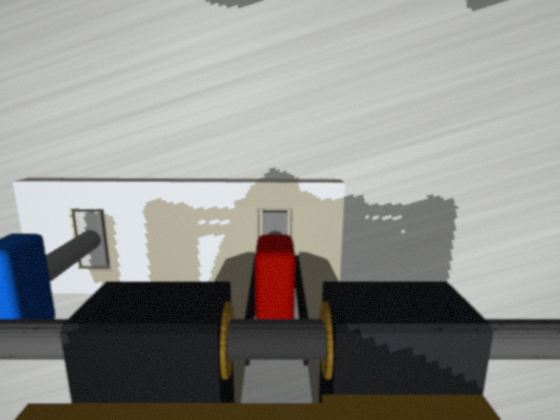

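The red handle sits between the pads at (275,280), but the opening of 17.8 mm suggests the fingers are still closing. I'll give them more rows.

Request:
{"name": "play_rows", "arguments": {
  "steps": [0,0,0,0,0,0,1,0,0,0,0,0,0,1,0,0,0,0,0,0,1,0,0,0,0,0,0,1,0,0,0,0,0,0,1]
}}

```text
time_s: 4.15
tool_pos: [0.5169, -0.3965, 0.07]
orientation: [-0.0, 0.989, -0.146, 0.0]
force: [1.1, -0.6, 0.8]
opening: 0.0158
```

Request:
{"name": "play_rows", "arguments": {
  "steps": [0,0,0,0,0,-0.3,1,0,0,0,0,0,-0.7,1,0,0,0,0,0,-1.2,1,0,0,0,0,0,-1.8,1,0,0,0,0,0,-2.4,1,0,0,0,0,0,-3.0,1,0,0,0,0,0,-3.4,1,0,0,0,0,0,-3.75,1,0,0,0,0,0,-3.75,1,0,0,0,0,0,-3.75,1]
}}

```text
time_s: 5.15
tool_pos: [0.5167, -0.3964, 0.22]
orientation: [-0.0, 0.989, -0.146, 0.0]
force: [1.1, 0.2, -1.7]
opening: 0.0159
```

Run:
```python
from h import *
s=robot.observe();print(s['tool_pos'],s['force'],s['opening'])
row([.572,-.10,.22],92.3)
```

```text
[ 0.51672538 -0.39636868  0.21997149] [ 1.05238489  0.15989777 -1.7064196 ] 0.01591121524826786
row [ 1.0000e-02 -2.0000e-02 -1.0914e+02] [-0.824 -7.492  0.   ]
```

Request:
{"name": "play_rows", "arguments": {
  "steps": [0,0,-6,0,-0.3,0,1,0,0,-13,-0.1,-0.8,0,1,0,0,-20,-0.15,-1.4,0,1,0,0,-27,-0.2,-2,0,1,0,0,-34,-0.3,-2.6,0,1,0,0,-41,-0.35,-3.2,0,1,0,0,-48,-0.4,-3.8,0,1,0,0,-55,-0.5,-4.4,0,1,0,0,-62,-0.55,-5,0,1,0,0,-69,-0.6,-5.6,0,1,0,0,-76,-0.7,-6.2,0,1,0,0,-83,-0.75,-6.7,0,1,0,0,-90,-0.8,-7.1,0,1,0,0,-97,-0.82,-7.35,0,1,0,0,-103,-0.82,-7.45,0,1,0,0,-107,-0.82,-7.5,0,1,0,0,-109.1,-0.82,-7.5,0,1,0,0,-109.1,-0.82,-7.5,0,1,0,0,-109.1,-0.82,-7.5,0,1]
}}

```text
time_s: 7.05
tool_pos: [0.572, -0.0997, 0.2193]
orientation: [-0.0, 0.694, 0.72, -0.0]
force: [0.3, -0.0, -1.1]
opening: 0.0159
```

Run:
```python
from h import *
import pickle
s=robot.observe();print(s['time_s'],s['tool_pos'],s['force'],s['joint_pos'])
for n in('wrist','side','scene'):
    c=cap(n);save(c,n+'3.png');pickle.dump(c,open(n+'3.pkl','wb'))
```

```text
7.05 [ 0.57197093 -0.09970618  0.21932222] [ 0.30979239 -0.0038751  -1.11232511] [-2.52832276e-01  4.13832660e-01  1.57776208e+00  1.65030798e-04
  1.15076949e+00 -2.91005922e-01]
```

View pics/wrist3.png

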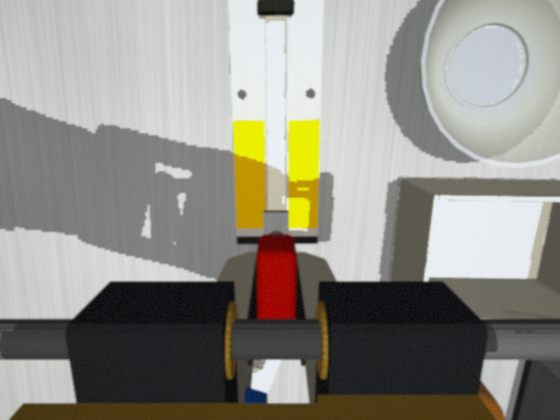

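View pics/side3.png

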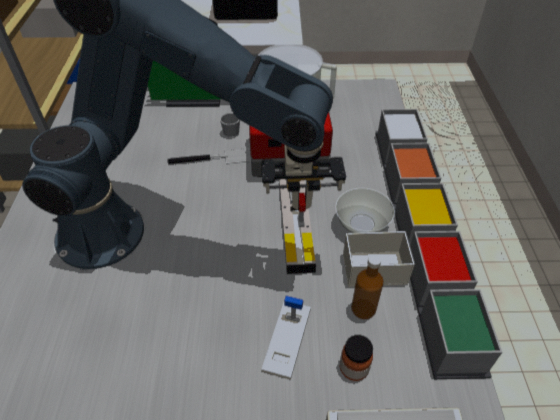

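The wrist picture shows the yellow lips at columns 234–265 and 289–319 (rows 121–228), the bumper at (276,6), and the grey T-head at (276,222). Next comes the precise slot line and the peg's offset in the grip.

```bash
cat > rail.py <<'E'
from h import *
from m import masks
def railfit(c,rows,verbose=True,h=.032):
    m=masks(c)['yel'];L=[];Rr=[]
    for v in rows:
        x=np.where(m[v])[0]
        if len(x)<20: continue
        g=np.argmax(np.diff(x)); 
        if x[g+1]-x[g]<10: continue
        L.append(ray(c,x[g]+.5,v,h)); Rr.append(ray(c,x[g+1]-.5,v,h))
    L=np.array(L);Rr=np.array(Rr)
    pl=np.polyfit(L[:,1],L[:,0],1);pr=np.polyfit(Rr[:,1],Rr[:,0],1)
    a=(pl+pr)/2
    print('rows',len(L),'L',pl.round(4),'R',pr.round(4),'center x = %.4f + %.4f*y'%(a[1],a[0]),'yaw',-np.degrees(np.arctan(a[0])).round(2),'gap',(Rr[:,0]-L[:,0]).mean().round(4))
    return a
E
python3 - <<'E'
from rail import *
import pickle
c=pickle.load(open('wrist3.pkl','rb'));P=cloud(c)
railfit(c,range(123,226))
m=masks(c)
y=m['yel']; 
v=np.where(y.sum(1)>20)[0];print(v[[0,-1]],'y far',ray(c,277,v[0]-.5,.032),'near',ray(c,277,v[-1]+.5,.032))
q=P[y&(P[...,2]<.05)];print('yellow depth z',np.median(q[:,2]), 'rect',cv2.minAreaRect(q[:,:2].astype(np.float32)))
# bumper
f=c['frame'].astype(int);dark=(f.sum(2)<120)
b=dark[:30,240:310];print('bumper rows last',np.where(b.any(1))[0].max(), 'cols',np.where(b[8])[0][[0,-1]]+240)
v=np.where(b.any(1))[0].max()
print('bump face lower edge z.034/.046',ray(c,276,v+.5,.034),ray(c,276,v+.5,.046), 'depth',P[2:16:2,276].round(4).tolist())
# handle
for v in range(245,300,10):
    x=np.where(m['red'][v])[0];print(v,x.min(),x.max(),[P[v,k].round(4).tolist() for k in (x.min()+3,int(x.mean()))])
for v in range(205,236,4): print(v,f[v,255:300:3].sum(1).tolist())
E
python3 - <<'E'
import cv2
a=cv2.imread('pics/wrist3.png')[180:330,200:350]
cv2.imwrite('pics/wrist3z.png',cv2.resize(a,None,fx=4,fy=4,interpolation=cv2.INTER_NEAREST))
E
```

```text
rows 103 L [-0.0147  0.5585] R [-0.0414  0.5789] center x = 0.5687 + -0.0280*y yaw 1.61 gap 0.0225
[121 227] y far [ 0.57003611 -0.03504404  0.032     ] near [ 0.57382318 -0.13366952  0.032     ]
yellow depth z 0.03151413340248857 rect ((0.5714358687400818, -0.08455216884613037), (0.07658058404922485, 0.09930143505334854), 2.7866241931915283)
bumper rows last 14 cols [261 291]
bump face lower edge z.034/.046 [0.56597248 0.04931058 0.034     ] [0.56608632 0.04655809 0.046     ] depth [[0.5657, 0.0556, 0.0454], [0.5658, 0.054, 0.0463], [0.5658, 0.053, 0.0445], [0.5659, 0.0513, 0.0457], [0.566, 0.05, 0.045], [0.566, 0.049, 0.0433], [0.566, 0.0487, 0.0382]]
245 259 293 [[0.5654, -0.0805, 0.2321], [0.5706, -0.0798, 0.2337]]
255 257 295 [[0.565, -0.0814, 0.2412], [0.5711, -0.0817, 0.2398]]
265 256 296 [[0.5647, -0.0859, 0.2402], [0.5712, -0.0851, 0.2415]]
275 257 296 [[0.5652, -0.0901, 0.2401], [0.5714, -0.0897, 0.2405]]
285 257 295 [[0.5653, -0.0939, 0.2411], [0.5715, -0.0933, 0.2417]]
295 257 295 [[0.5654, -0.0984, 0.2405], [0.5717, -0.0976, 0.2417]]
205 [339, 339, 335, 338, 478, 552, 555, 550, 546, 555, 556, 626, 473, 476, 474]
209 [339, 338, 338, 344, 436, 500, 495, 493, 491, 489, 500, 586, 474, 473, 473]
213 [336, 340, 333, 378, 365, 364, 372, 365, 359, 371, 367, 451, 474, 474, 476]
217 [335, 340, 335, 387, 397, 402, 394, 390, 392, 397, 403, 465, 475, 476, 472]
221 [334, 337, 331, 396, 395, 407, 394, 391, 387, 384, 411, 473, 474, 474, 472]
225 [333, 336, 336, 396, 397, 404, 387, 389, 390, 390, 402, 465, 472, 472, 470]
229 [432, 430, 436, 397, 391, 399, 382, 361, 375, 392, 398, 506, 642, 651, 643]
233 [444, 441, 441, 370, 344, 246, 208, 192, 195, 260, 360, 377, 428, 447, 437]
```

View pics/wrist3z.png

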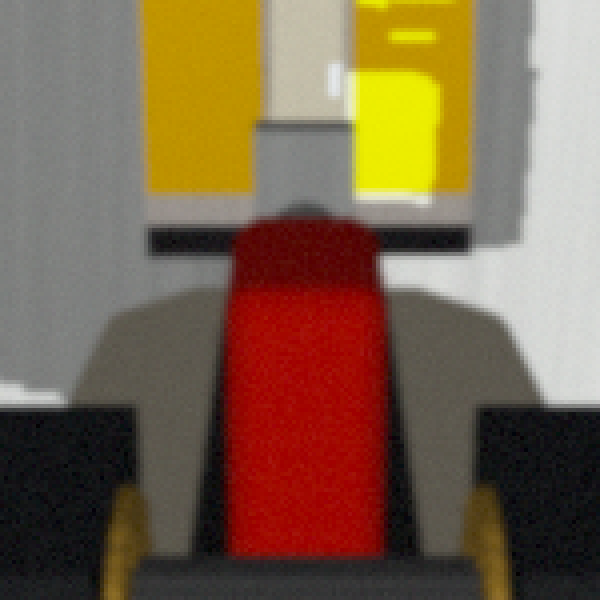

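Run:
```python
from rail import *
import pickle
c=pickle.load(open('wrist3.pkl','rb'))
railfit(c,range(123,206))
m=masks(c)['yel'];hsv=cv2.cvtColor(c['frame'],cv2.COLOR_RGB2HSV)
A=[]
for v in range(123,206,6):
    # edges via saturation crossing
    S=hsv[v,:,1].astype(float);x=np.where(S[225:330]>110)[0]+225
    g=np.argmax(np.diff(x));e=[x[0],x[g],x[g+1],x[-1]]
    w=[ray(c,k+d,v,.032) for k,d in zip(e,(-.5,.5,-.5,.5))];A.append(w)
    print(v,e,[round(q[0],4) for q in w])
A=np.array(A)
for k in range(4): p=np.polyfit(A[:,k,1],A[:,k,0],1);print(k,p.round(4))
mid=(A[:,0]+A[:,3])/2;p=np.polyfit(mid[:,1],mid[:,0],1);print('outer mid',p)
for n in('side0','scene0'):
    c=pickle.load(open(n+'.pkl','rb'));m=masks(c)['yel'];P=cloud(c)
    v,u=np.where(m&(P[...,2]<.05)&(P[...,0]<.65)&(P[...,1]>-.2)); Q=np.array([ray(c,a,b,.032) for a,b in zip(u,v)])
    print(n,cv2.minAreaRect(Q[:,:2].astype(np.float32)))
# head edges in wrist3: peg origin z = .2193-.066 ; top of head z+.009
c=pickle.load(open('wrist3.pkl','rb'));S=c['frame'].astype(int)
for v in (214,220,226):
    print(v,[ (u,S[v,u].tolist()) for u in list(range(260,270))+list(range(285,294))])
for u in(264,289): print(ray(c,u,220,.1623))
print('head front',ray(c,276,210.5,.1623))
```

```text
rows 83 L [-0.0316  0.5574] R [-0.0495  0.5784] center x = 0.5679 + -0.0406*y yaw 2.32 gap 0.0222
123 [np.int64(233), np.int64(263), np.int64(289), np.int64(319)] [np.float64(0.5308), np.float64(0.5582), np.float64(0.5803), np.float64(0.6077)]
129 [np.int64(233), np.int64(263), np.int64(289), np.int64(319)] [np.float64(0.5308), np.float64(0.5583), np.float64(0.5805), np.float64(0.608)]
135 [np.int64(234), np.int64(263), np.int64(288), np.int64(319)] [np.float64(0.5318), np.float64(0.5585), np.float64(0.5799), np.float64(0.6084)]
141 [np.int64(234), np.int64(264), np.int64(288), np.int64(318)] [np.float64(0.5318), np.float64(0.5595), np.float64(0.5801), np.float64(0.6078)]
147 [np.int64(234), np.int64(264), np.int64(288), np.int64(318)] [np.float64(0.5318), np.float64(0.5597), np.float64(0.5804), np.float64(0.6082)]
153 [np.int64(234), np.int64(264), np.int64(289), np.int64(318)] [np.float64(0.5319), np.float64(0.5599), np.float64(0.5815), np.float64(0.6086)]
159 [np.int64(234), np.int64(264), np.int64(289), np.int64(318)] [np.float64(0.5319), np.float64(0.56), np.float64(0.5817), np.
[... 2134 characters left out ...]
8, [185, 187, 95]), (289, [220, 221, 24]), (290, [233, 233, 0]), (291, [237, 238, 0]), (292, [237, 236, 0]), (293, [237, 237, 0])]
226 [(260, [188, 147, 0]), (261, [189, 147, 0]), (262, [182, 144, 34]), (263, [164, 140, 85]), (264, [142, 134, 115]), (265, [133, 133, 132]), (266, [129, 130, 130]), (267, [128, 131, 130]), (268, [131, 132, 132]), (269, [133, 134, 134]), (285, [131, 135, 133]), (286, [138, 137, 132]), (287, [149, 151, 122]), (288, [182, 181, 94]), (289, [220, 220, 45]), (290, [232, 232, 0]), (291, [237, 236, 0]), (292, [237, 237, 0]), (293, [237, 238, 0])]
[ 0.56427138 -0.08982791  0.1623    ]
[ 0.57895033 -0.08927087  0.1623    ]
head front [ 0.5711003  -0.08380396  0.1623    ]
```

Run:
```python
from h import *
row([.572,-.084,.100],92.6)
```

```text
row [ 0.   -0.01 -0.39] [0.394 0.011 2.994]
```

Request:
{"name": "play_rows", "arguments": {
  "steps": [0,0,-0.4,0.1,0.01,0.4,1,0,0,-0.4,0.25,0.01,1.0,1,0,0,-0.4,0.39,0.01,1.6,1,0,0,-0.4,0.39,0.01,2.2,1,0,0,-0.4,0.39,0.01,2.6,1,0,0,-0.4,0.39,0.01,2.9,1,0,0,-0.4,0.39,0.01,3.0,1,0,0,-0.4,0.39,0.01,3.0,1,0,0,-0.4,0.39,0.01,3.0,1]
}}

```text
time_s: 8.1
tool_pos: [0.5724, -0.0843, 0.1005]
orientation: [0.0, 0.691, 0.723, 0.0]
force: [0.0, 0.1, -0.3]
opening: 0.016
```

Run:
```python
from rail import *
import pickle
s=robot.observe();print(s['time_s'],s['tool_pos'],s['orientation'],s['force'])
c=cap('wrist');pickle.dump(c,open('wrist4.pkl','wb'));save(c,'wrist4.png')
a=c['frame'][100:330,160:400]
cv2.imwrite('pics/wrist4z.png',cv2.resize(a[:,:,::-1],None,fx=2.5,fy=2.5,interpolation=cv2.INTER_NEAREST))
c=cap('side');a=c['frame'][180:290,250:350]
cv2.imwrite('pics/side4z.png',cv2.resize(a[:,:,::-1],None,fx=5,fy=5,interpolation=cv2.INTER_NEAREST))
```

```text
8.1 [ 0.57239135 -0.08427034  0.1005255 ] [4.51005858e-04 6.90879619e-01 7.22969580e-01 3.67555093e-04] [ 0.00327184  0.08624233 -0.30055913]
```

View pics/wrist4z.png

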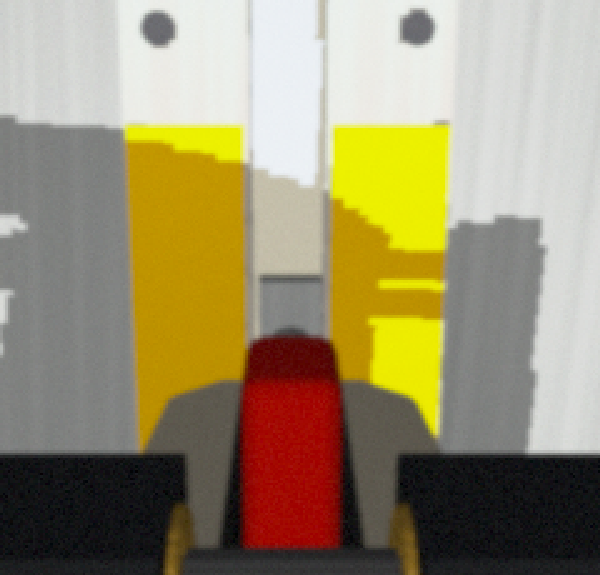

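View pics/side4z.png

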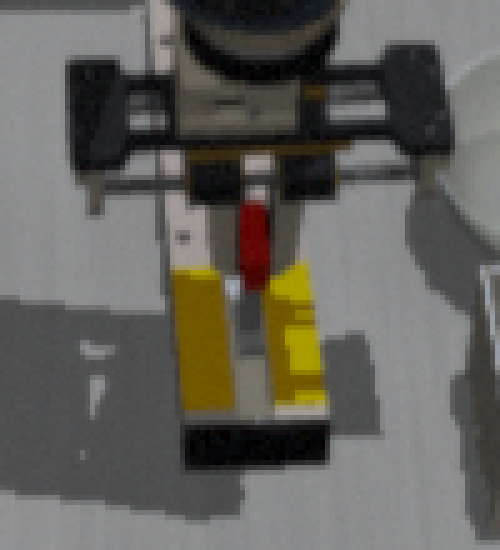

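Zoomed wrist picture: the head is at columns 261–322 and the slot mouth at 253–324, so the head sits slightly to the right. Quantifying before lowering.

Run:
```python
from rail import *
import pickle
c=pickle.load(open('wrist4.pkl','rb'))
f=c['frame'].astype(int)
for v in (204,208): print(v,[(u,f[v,u].tolist()) for u in range(254,266)],[(u,f[v,u].tolist()) for u in range(286,298)])
for v in (214,220,226): print(v,[(u,f[v,u].sum()) for u in range(256,270)],[(u,f[v,u].sum()) for u in range(285,296)])
```

```text
204 [(254, [190, 147, 0]), (255, [191, 148, 0]), (256, [186, 147, 2]), (257, [174, 142, 70]), (258, [156, 140, 107]), (259, [150, 140, 128]), (260, [154, 149, 137]), (261, [174, 170, 152]), (262, [189, 184, 165]), (263, [195, 189, 169]), (264, [196, 187, 168]), (265, [193, 187, 166])] [(286, [194, 191, 171]), (287, [189, 183, 164]), (288, [172, 166, 150]), (289, [153, 149, 138]), (290, [154, 145, 132]), (291, [164, 147, 112]), (292, [176, 146, 71]), (293, [187, 149, 15]), (294, [189, 147, 0]), (295, [191, 149, 0]), (296, [191, 148, 0]), (297, [188, 146, 0])]
208 [(254, [191, 148, 0]), (255, [190, 145, 0]), (256, [185, 145, 0]), (257, [175, 142, 63]), (258, [153, 135, 100]), (259, [144, 136, 122]), (260, [153, 147, 136]), (261, [168, 164, 150]), (262, [185, 181, 162]), (263, [189, 184, 165]), (264, [189, 183, 164]), (265, [186, 182, 162])] [(286, [183, 180, 158]), (287, [180, 177, 156]), (288, [163, 162, 146]), (289, [154, 149, 140]), (290, [153, 145, 129]), (291, [163, 146, 112]), (292, [174, 142, 69]), (293, [182, 144, 0]), (294, [187, 145, 0]), (295, [187, 142, 0]), (296, [186, 144
[... 996 characters left out ...]
int64(400)), (290, np.int64(429)), (291, np.int64(414)), (292, np.int64(389)), (293, np.int64(332)), (294, np.int64(334)), (295, np.int64(330))]
226 [(256, np.int64(331)), (257, np.int64(372)), (258, np.int64(407)), (259, np.int64(425)), (260, np.int64(423)), (261, np.int64(461)), (262, np.int64(494)), (263, np.int64(466)), (264, np.int64(416)), (265, np.int64(395)), (266, np.int64(392)), (267, np.int64(400)), (268, np.int64(403)), (269, np.int64(397))] [(285, np.int64(410)), (286, np.int64(401)), (287, np.int64(393)), (288, np.int64(374)), (289, np.int64(387)), (290, np.int64(421)), (291, np.int64(414)), (292, np.int64(382)), (293, np.int64(330)), (294, np.int64(329)), (295, np.int64(332))]
```

Request:
{"name": "play_rows", "arguments": {
  "steps": [0,0,0,0,-0.025,0,1,0,0,0,0,-0.025,0.03,1,0,0,0,0,-0.025,0.06,1,0,0,0,0,-0.025,0.09,1,0,0,0,0,-0.025,0.12,1,0,0,0,0,-0.025,0.12,1,0,0,0,0,-0.025,0.12,1]
}}

```text
time_s: 8.9
tool_pos: [0.5714, -0.0843, 0.0957]
orientation: [0.001, 0.691, 0.723, 0.0]
force: [0.3, 1.0, -1.1]
opening: 0.0159
```

Run:
```python
from rail import *
s=robot.observe();print(s['time_s'],s['tool_pos'],s['orientation'],s['force'])
c=cap('wrist')
a=c['frame'][150:270,220:330]
cv2.imwrite('pics/wrist5z.png',cv2.resize(a[:,:,::-1],None,fx=5,fy=5,interpolation=cv2.INTER_NEAREST))
f=c['frame'].astype(int)
for v in (190,194): print(v,[(u,f[v,u].tolist()) for u in range(254,266)],[(u,f[v,u].tolist()) for u in range(286,298)])
for v in (214,220,226): print(v,[(u,f[v,u].sum()) for u in range(256,270)],[(u,f[v,u].sum()) for u in range(285,296)])
```

```text
8.9 [ 0.57138026 -0.08431439  0.09572636] [5.02141640e-04 6.90832923e-01 7.23014162e-01 3.76917119e-04] [ 0.33066938  0.98004329 -1.08224656]
190 [(254, [191, 148, 0]), (255, [189, 145, 0]), (256, [191, 148, 0]), (257, [190, 149, 0]), (258, [177, 143, 56]), (259, [165, 143, 102]), (260, [150, 139, 123]), (261, [148, 142, 134]), (262, [166, 161, 144]), (263, [185, 181, 160]), (264, [196, 190, 169]), (265, [196, 190, 168])] [(286, [194, 190, 168]), (287, [194, 186, 167]), (288, [193, 189, 167]), (289, [190, 186, 165]), (290, [179, 175, 159]), (291, [158, 153, 139]), (292, [153, 143, 134]), (293, [161, 145, 121]), (294, [172, 145, 84]), (295, [186, 148, 32]), (296, [190, 148, 0]), (297, [192, 150, 0])]
194 [(254, [192, 150, 0]), (255, [191, 147, 0]), (256, [191, 148, 0]), (257, [188, 148, 0]), (258, [179, 146, 62]), (259, [164, 144, 102]), (260, [153, 144, 128]), (261, [152, 146, 134]), (262, [168, 162, 148]), (263, [185, 179, 161]), (264, [195, 189, 170]), (265, [194, 189, 169])] [(286, [193, 189, 171]), (287, [196, 189, 169]), (288, [194, 189, 168]), (289, [188, 182, 164]), (290, [170
[... 1143 characters left out ...]
int64(495)), (290, np.int64(470)), (291, np.int64(435)), (292, np.int64(426)), (293, np.int64(417)), (294, np.int64(382)), (295, np.int64(330))]
226 [(256, np.int64(335)), (257, np.int64(326)), (258, np.int64(354)), (259, np.int64(391)), (260, np.int64(412)), (261, np.int64(411)), (262, np.int64(421)), (263, np.int64(441)), (264, np.int64(412)), (265, np.int64(395)), (266, np.int64(391)), (267, np.int64(396)), (268, np.int64(406)), (269, np.int64(403))] [(285, np.int64(405)), (286, np.int64(407)), (287, np.int64(414)), (288, np.int64(464)), (289, np.int64(487)), (290, np.int64(468)), (291, np.int64(437)), (292, np.int64(423)), (293, np.int64(413)), (294, np.int64(383)), (295, np.int64(329))]
```

View pics/wrist5z.png

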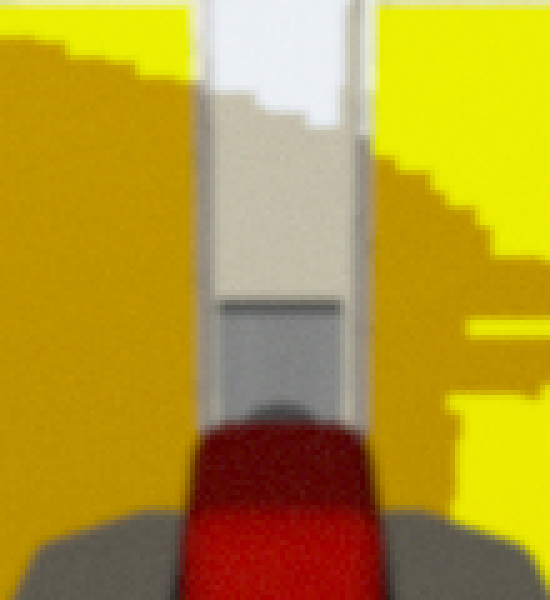

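Head now centred (219–343 in the mouth 200–372, zoomed) and entering. Lowering it to the strip.

Request:
{"name": "play_rows", "arguments": {
  "steps": [0,0,0,0,0.006,0.04,1,0,0,0,0,0.006,0.08,1,0,0,0,0,0.006,0.12,1,0,0,0,0,0.006,0.15,1,0,0,0,0,0.006,0.18,1,0,0,0,0,0.006,0.21,1,0,0,0,0,0.006,0.21,1,0,0,0,0,0.006,0.21,1]
}}

```text
time_s: 9.75
tool_pos: [0.5717, -0.0843, 0.0874]
orientation: [0.001, 0.691, 0.723, 0.0]
force: [-0.5, 0.1, -1.5]
opening: 0.016
```

Request:
{"name": "play_rows", "arguments": {
  "steps": [0,0,0,0,0,0.015,1,0,0,0,0,0,0.03,1,0,0,0,0,0,0.03,1,0,0,0,0,0,0.03,1]
}}

```text
time_s: 10.15
tool_pos: [0.5718, -0.0844, 0.0868]
orientation: [0.001, 0.691, 0.723, 0.0]
force: [-1.4, 0.0, 6.0]
opening: 0.0162
```

Run:
```python
from rail import *
s=robot.observe();print(s['time_s'],s['tool_pos'],s['orientation'],s['force'],s['wrist_torque'])
y=.02;row([.5717-.0454*(y+.0843),y,s['tool_pos'][2]],92.6)
y=.035;row([.5717-.0454*(y+.0843),y,s['tool_pos'][2]],92.6)
```

```text
10.15 [ 0.57183423 -0.08439983  0.08681324] [7.60728684e-04 6.90832922e-01 7.23013866e-01 4.94720550e-04] [-1.43893372  0.02590828  5.97404993] [ 0.06276172  0.46710326 -0.05540213]
row [0.1  0.02 0.01] [ 2.613e+00 -3.000e-03 -1.000e-03]
row [0.1  0.02 0.01] [ 2.988e+00 -3.000e-03 -1.000e-03]
```

Request:
{"name": "play_rows", "arguments": {
  "steps": [0,0,0,0,0,-0.01,1,0,0,0,0.1,0,-0.01,1,0,0,0,0.3,0,-0.01,1,0,0,0,0.5,0,-0.01,1,0,0,0,0.7,0,-0.01,1,0,0,0,0.9,0,-0.01,1,0,0,0,1.1,0,-0.01,1,0,0,0,1.3,0,-0.01,1,0,0,0,1.5,0,-0.01,1,0,0,0,1.7,0,-0.01,1,0,0,0,1.9,0,-0.01,1,0,0,0,2.1,0,-0.01,1,0,0,0,2.3,0,-0.01,1,0,0,0,2.45,0,-0.01,1,0,0,0,2.55,0,-0.01,1,0,0,0,2.6,0,-0.01,1,0,0,0,2.6,0,-0.01,1,0,0,0,2.6,0,-0.01,1]
}}

```text
time_s: 11.95
tool_pos: [0.5672, 0.0193, 0.0872]
orientation: [0.001, 0.691, 0.723, 0.001]
force: [0.1, -0.6, -1.9]
opening: 0.0158
```

Run:
```python
from rail import *
import pickle
s=robot.observe();print(s['time_s'],s['tool_pos'],s['orientation'],s['force'],s['wrist_torque'])
c=cap('wrist');pickle.dump(c,open('wrist6.pkl','wb'));save(c,'wrist6.png')
a=c['frame'][120:280,200:350]
cv2.imwrite('pics/wrist6z.png',cv2.resize(a[:,:,::-1],None,fx=3.75,fy=3.75,interpolation=cv2.INTER_NEAREST))
```

```text
11.95 [0.56715332 0.0193226  0.08721879] [8.16658540e-04 6.90898535e-01 7.22951096e-01 5.10220026e-04] [ 0.06145344 -0.60299774 -1.86228256] [-0.0367326  -0.10051547 -0.02002508]
```

View pics/wrist6z.png

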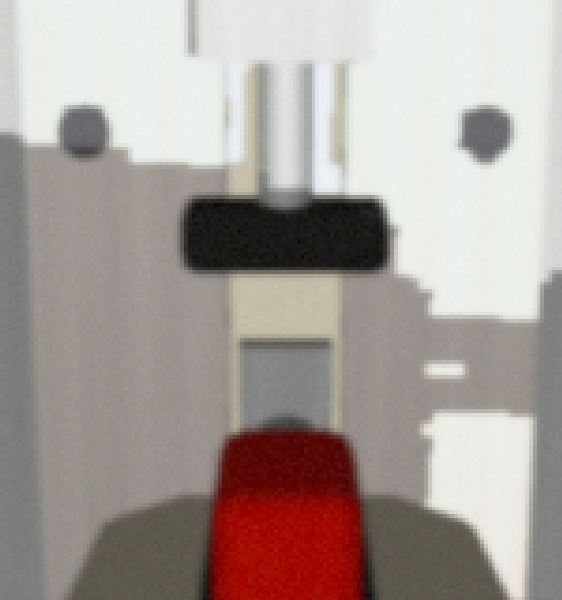

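Run:
```python
from rail import *
import pickle
c=pickle.load(open('wrist6.pkl','rb'));f=c['frame'].astype(int)
print([(v,f[v,275].sum()) for v in range(186,200)],[(v,f[v,275].sum()) for v in range(205,216)])
for v in(191.5,192,192.5): print(ray(c,275,v,.046))
print('head front top',ray(c,275,210.5,.0302))
```

```text
[(186, np.int64(77)), (187, np.int64(72)), (188, np.int64(73)), (189, np.int64(65)), (190, np.int64(72)), (191, np.int64(145)), (192, np.int64(318)), (193, np.int64(470)), (194, np.int64(542)), (195, np.int64(554)), (196, np.int64(548)), (197, np.int64(547)), (198, np.int64(560)), (199, np.int64(552))] [(205, np.int64(544)), (206, np.int64(555)), (207, np.int64(552)), (208, np.int64(553)), (209, np.int64(493)), (210, np.int64(372)), (211, np.int64(279)), (212, np.int64(312)), (213, np.int64(370)), (214, np.int64(388)), (215, np.int64(391))]
[0.56509567 0.04965066 0.046     ]
[0.56510769 0.0493792  0.046     ]
[0.56511972 0.04910755 0.046     ]
head front top [0.56572423 0.03515669 0.0302    ]
```

Request:
{"name": "play_rows", "arguments": {
  "steps": [0,0,0,0.1,0,0,1,0,0,0,0.25,0,0,1,0,0,0,0.38,0,0,1,0,0,0,0.48,0,0,1,0,0,0,0.54,0,0,1,0,0,0,0.57,0,0,1,0,0,0,0.57,0,0,1,0,0,0,0.57,0,0,1]
}}

```text
time_s: 12.8
tool_pos: [0.5662, 0.042, 0.0872]
orientation: [0.001, 0.691, 0.723, 0.001]
force: [0.6, -0.7, -1.1]
opening: 0.0158
```

Request:
{"name": "play_rows", "arguments": {
  "steps": [0,0,0,0.01,0,0,1,0,0,0,0.02,0,0,1,0,0,0,0.03,0,0,1,0,0,0,0.04,0,0,1,0,0,0,0.05,0,0,1,0,0,0,0.05,0,0,1]
}}

```text
time_s: 13.4
tool_pos: [0.566, 0.044, 0.0872]
orientation: [0.001, 0.691, 0.723, 0.0]
force: [-0.3, 0.2, -1.4]
opening: 0.0158
```

Request:
{"name": "play_rows", "arguments": {
  "steps": [0,0,0,0.01,0,0,1,0,0,0,0.02,0,0,1,0,0,0,0.03,0,0,1,0,0,0,0.03,0,0,1]
}}

```text
time_s: 13.8
tool_pos: [0.566, 0.0452, 0.0872]
orientation: [0.001, 0.691, 0.723, 0.0]
force: [0.5, -0.2, -0.6]
opening: 0.0157
```

Request:
{"name": "play_rows", "arguments": {
  "steps": [0,0,0,0.01,0,0,1,0,0,0,0.02,0,0,1,0,0,0,0.03,0,0,1,0,0,0,0.03,0,0,1]
}}

```text
time_s: 14.2
tool_pos: [0.566, 0.0462, 0.0872]
orientation: [0.001, 0.691, 0.723, 0.0]
force: [-0.8, -3.1, -0.5]
opening: 0.0158
```

Contact at TCP y of about 0.046 with 3 N. Pushing in about 3 mm more, gently.

Request:
{"name": "play_rows", "arguments": {
  "steps": [0,0,0,0.015,0,0,1,0,0,0,0.03,0,0,1,0,0,0,0.045,0,0,1,0,0,0,0.06,0,0,1,0,0,0,0.075,0,0,1,0,0,0,0.085,0,0,1,0,0,0,0.085,0,0,1,0,0,0,0.085,0,0,1]
}}

```text
time_s: 15.0
tool_pos: [0.5658, 0.0496, 0.0872]
orientation: [0.001, 0.691, 0.723, 0.0]
force: [0.3, -5.4, -1.1]
opening: 0.0159
```

Run:
```python
from rail import *
for i in range(1):
    s=robot.observe();print(s['time_s'],s['tool_pos'],s['orientation'],s['force'],s['wrist_torque'],s['joint_pos'])
c=cap('wrist')
a=c['frame'][120:280,200:350]
cv2.imwrite('pics/wrist7z.png',cv2.resize(a[:,:,::-1],None,fx=3.75,fy=3.75,interpolation=cv2.INTER_NEAREST))
```

```text
15.0 [0.56581553 0.04957838 0.08721594] [1.03022987e-03 6.90856518e-01 7.22991075e-01 3.39898101e-04] [ 0.30199711 -5.39572767 -1.13024134] [-1.13104485 -0.13307187  0.01684751] [ 5.88861478e-03  5.59640226e-01  1.71674708e+00 -1.24153504e-03
  8.63251915e-01 -3.87544115e-02]
```

View pics/wrist7z.png

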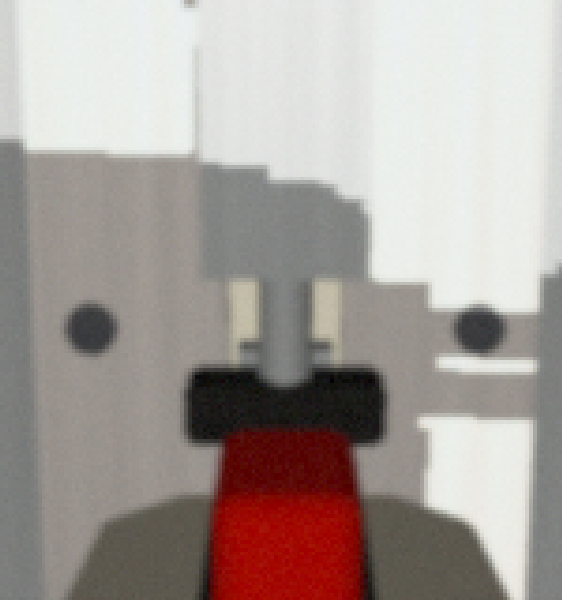

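Bumper compressed about 3.5 mm (5.4 N). The picture shows the bumper at rows 370–440 against the peg, which is still upright. Now pressing down.

Request:
{"name": "play_rows", "arguments": {
  "steps": [0,0,0,0,0,0.025,1,0,0,0,0,0,0.05,1,0,0,0,0,0,0.075,1,0,0,0,0,0,0.1,1,0,0,0,0,0,0.125,1,0,0,0,0,0,0.15,1,0,0,0,0,0,0.17,1,0,0,0,0,0,0.19,1,0,0,0,0,0,0.2,1,0,0,0,0,0,0.2,1,0,0,0,0,0,0.2,1]
}}

```text
time_s: 16.15
tool_pos: [0.5661, 0.0495, 0.0806]
orientation: [0.001, 0.691, 0.723, 0.001]
force: [-3.8, -5.3, 14.2]
opening: 0.0155
```

Run:
```python
from rail import *
s=robot.observe();print(s['time_s'],s['tool_pos'],s['orientation'],s['force'],s['wrist_torque'],s['opening'])
```

```text
16.15 [0.56614834 0.04954931 0.08056959] [1.32606342e-03 6.90844057e-01 7.23002322e-01 6.11645246e-04] [-3.79655961 -5.30702837 14.2084726 ] [-1.05977989  0.98476965  0.02558496] 0.015477775017234113
```

Request:
{"name": "play_rows", "arguments": {
  "steps": [0,0,0,0.01,-0.01,0.04,1,0,0,0,0.01,-0.01,0.055,1,0,0,0,0.01,-0.01,0.07,1,0,0,0,0.01,-0.01,0.08,1,0,0,0,0.01,-0.01,0.08,1,0,0,0,0.01,-0.01,0.08,1]
}}

```text
time_s: 16.75
tool_pos: [0.5661, 0.0497, 0.0789]
orientation: [0.002, 0.691, 0.723, 0.001]
force: [-5.4, -6.7, 15.7]
opening: 0.0162
```

Run:
```python
from rail import *
s=robot.observe();print(s['time_s'],s['tool_pos'],s['orientation'],s['force'],s['wrist_torque'],s['opening'])
a=robot.capture('side')['frame'][150:270,250:350]
cv2.imwrite('pics/side8z.png',cv2.resize(a[:,:,::-1],None,fx=5,fy=5,interpolation=cv2.INTER_NEAREST))
```

```text
16.75 [0.56611583 0.0497439  0.07887843] [0.00173394 0.69081577 0.72302827 0.00083039] [-5.35661994 -6.72426562 15.71199942] [-1.35768689  1.09387516  0.02624124] 0.016151328490922854
```

View pics/side8z.png

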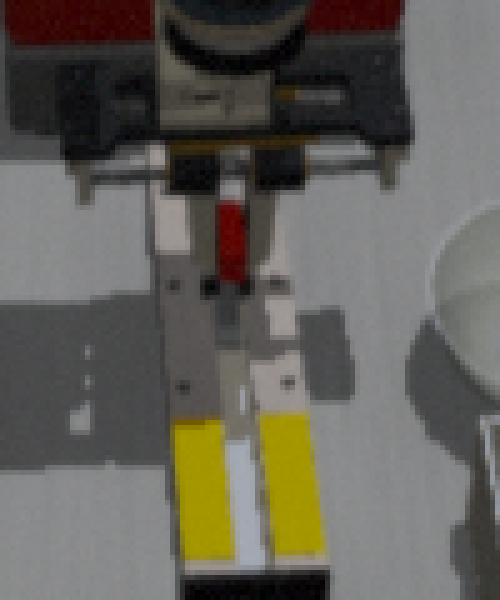

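The side picture shows the peg upright at (232,245) zoomed and pressed about 8 mm into the slot at 15.7 N. Next is the quarter turn, keeping the peg axis fixed (the peg sits about 1 mm behind the TCP).

Request:
{"name": "play_rows", "arguments": {
  "steps": [0,0,5,0.012,0.002,0.04,1,0,0,11,0.012,0.005,0.04,1,0,0,17,0.011,0.008,0.04,1,0,0,23,0.01,0.01,0.04,1,0,0,29,0.009,0.013,0.04,1,0,0,35,0.007,0.015,0.04,1,0,0,41,0.005,0.018,0.04,1,0,0,47,0.003,0.02,0.04,1,0,0,53,0.001,0.022,0.04,1,0,0,59,-0.001,0.023,0.04,1,0,0,65,-0.004,0.024,0.04,1,0,0,71,-0.006,0.026,0.04,1,0,0,77,-0.009,0.026,0.04,1,0,0,83,-0.012,0.027,0.04,1,0,0,88,-0.014,0.027,0.04,1,0,0,90,-0.015,0.027,0.04,1,0,0,90,-0.015,0.027,0.04,1,0,0,90,-0.015,0.027,0.04,1]
}}

```text
time_s: 18.6
tool_pos: [0.568, 0.049, 0.0788]
orientation: [0.001, 1.0, 0.023, 0.003]
force: [-3.0, -6.1, 13.6]
opening: 0.0156
```

Run:
```python
from rail import *
s=robot.observe();print(s['time_s'],s['tool_pos'],s['orientation'],s['force'],s['wrist_torque'],s['opening'],s['joint_pos'])
print(np.degrees(2*np.arctan2(s['orientation'][2],s['orientation'][1])))
c=cap('wrist');cv2.imwrite('pics/w9.png',c['frame'][:,:,::-1])
a=robot.capture('side')['frame'][150:270,250:350]
cv2.imwrite('pics/side9z.png',cv2.resize(a[:,:,::-1],None,fx=5,fy=5,interpolation=cv2.INTER_NEAREST))
```

```text
18.6 [0.56799698 0.04902553 0.07878815] [7.99850722e-04 9.99736231e-01 2.27808301e-02 2.80415438e-03] [-2.95138599 -6.12257401 13.61182231] [-1.28919429  0.75406501  0.04468617] 0.015576358274649052 [ 0.0051574   0.57417384  1.71741521 -0.00200736  0.84436896  1.53171699]
2.6107277798941033
```

View pics/side9z.png

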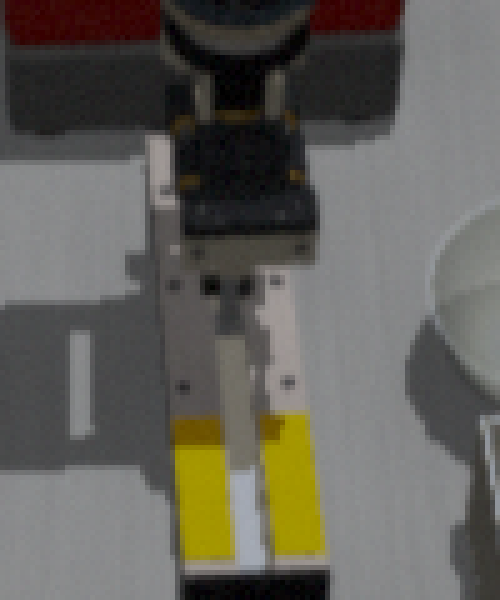

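View pics/w9.png

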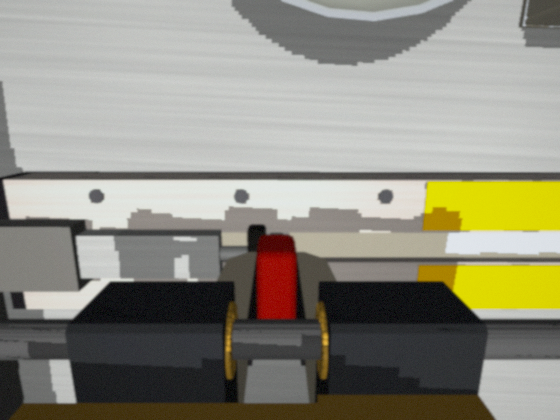

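The wrist picture shows the handle across the slot at (276,275), with the bumper bearing at (257,238). I ease the down-pressure first, then open.

Request:
{"name": "play_rows", "arguments": {
  "steps": [0,0,0,0,-0.012,0.02,1,0,0,0,0,-0.012,0.005,1,0,0,0,0,-0.012,-0.01,1,0,0,0,0,-0.012,-0.025,1,0,0,0,0,-0.012,-0.035,1,0,0,0,0,-0.012,-0.035,1,0,0,0,0,-0.012,-0.035,1]
}}

```text
time_s: 19.4
tool_pos: [0.5681, 0.0492, 0.081]
orientation: [0.001, 1.0, 0.023, 0.003]
force: [-2.4, -6.6, 7.5]
opening: 0.0157
```

Request:
{"name": "play_rows", "arguments": {
  "steps": [0,0,0,0,-0.012,0,0.9,0,0,0,0,-0.012,0,0.85,0,0,0,0,-0.012,0,0.8,0,0,0,0,-0.012,0,0.75,0,0,0,0,-0.012,0,0.7,0,0,0,0,-0.012,0,0.6,0,0,0,0,-0.012,0,0.5,0,0,0,0,-0.012,0,0.5,0,0,0,0,-0.012,0,0.5]
}}

```text
time_s: 20.3
tool_pos: [0.5681, 0.0498, 0.081]
orientation: [0.001, 1.0, 0.023, 0.003]
force: [-0.0, 0.4, -0.8]
opening: 0.0464
```

Run:
```python
from rail import *
s=robot.observe();print(s['time_s'],s['tool_pos'],s['orientation'],s['force'],s['wrist_torque'],s['opening'])
c=cap('wrist');cv2.imwrite('pics/w10.png',c['frame'][:,:,::-1])
```

```text
20.3 [0.56812464 0.04975261 0.08097123] [9.76178972e-04 9.99734061e-01 2.28422060e-02 3.01450973e-03] [-0.03587918  0.43555157 -0.83641787] [ 0.01073645 -0.00490631 -0.03155635] 0.04642473428340438
```

View pics/w10.png

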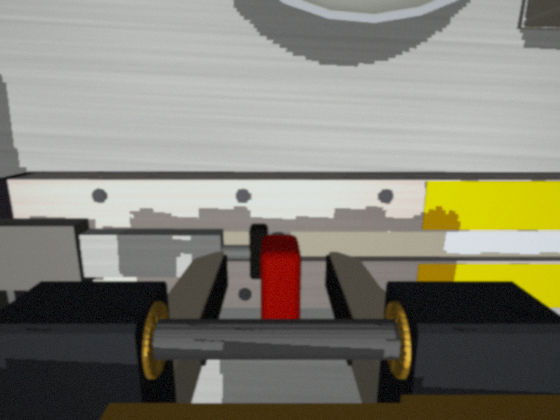

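Released with the forces at zero. The handle is at (280,275), clear of both fingers. Retreating upward.

Request:
{"name": "play_rows", "arguments": {
  "steps": [0,0,0,0,0,-0.2,0.5,0,0,0,0,0,-0.5,0.5,0,0,0,0,0,-1,0.5,0,0,0,0,0,-1.6,0.5,0,0,0,0,0,-2.3,0.5,0,0,0,0,0,-3,0.5,0,0,0,0,0,-3.5,0.5,0,0,0,0,0,-3.8,0.5,0,0,0,0,0,-3.8,0.5,0,0,0,0,0,-3.8,0.5]
}}

```text
time_s: 21.35
tool_pos: [0.5669, 0.05, 0.2325]
orientation: [0.001, 1.0, 0.023, 0.003]
force: [-0.1, -0.9, 0.5]
opening: 0.0463
```

Run:
```python
from rail import *
s=robot.observe();print(s['time_s'],s['tool_pos'],s['force'],s['opening'])
c=cap('wrist');cv2.imwrite('pics/w11.png',c['frame'][:,:,::-1])
P=cloud(c);m=masks(c)['red']&(P[...,2]>.08)&(P[...,2]<.12)
q=P[m];v,u=np.where(m)
Q=np.array([ray(c,a,b,.104) for a,b in zip(u,v)])
print('handle',len(q),np.percentile(q[:,2],[5,50,95]),cv2.minAreaRect(Q[:,:2].astype(np.float32)),cv2.minAreaRect(q[:,:2].astype(np.float32)))
t=q[q[:,2]>.098];A=np.c_[t[:,:2]-t[:,:2].mean(0),np.ones(len(t))];k=np.linalg.lstsq(A,t[:,2],rcond=None)[0];print('top plane',k)
a=robot.capture('side')['frame'][150:270,250:350]
cv2.imwrite('pics/side11z.png',cv2.resize(a[:,:,::-1],None,fx=5,fy=5,interpolation=cv2.INTER_NEAREST))
a=robot.capture('scene')['frame'][150:270,230:390]
cv2.imwrite('pics/scene11z.png',cv2.resize(a[:,:,::-1],None,fx=5,fy=5,interpolation=cv2.INTER_NEAREST))
```

```text
21.35 [0.56689703 0.04999825 0.23247564] [-0.13280317 -0.88094675  0.49278802] 0.046314366915794526
handle 1010 [0.09992563 0.10271992 0.10396029] ((0.568798840045929, 0.04720866307616234), (0.04393387958407402, 0.014693723991513252), 2.323817014694214) ((0.5674643516540527, 0.047101207077503204), (0.042464155703783035, 0.014950559474527836), 2.788442850112915)
top plane [-0.01584733 -0.02654664  0.10266198]
```

View pics/w11.png

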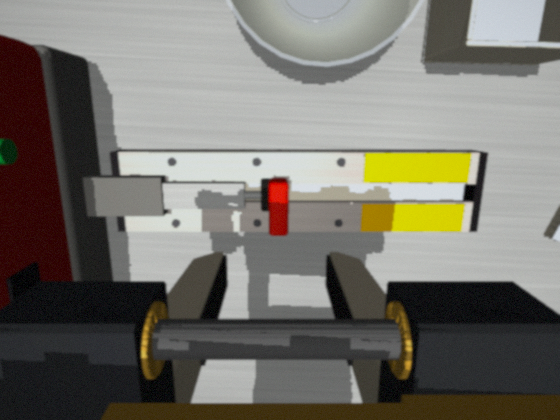

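View pics/side11z.png

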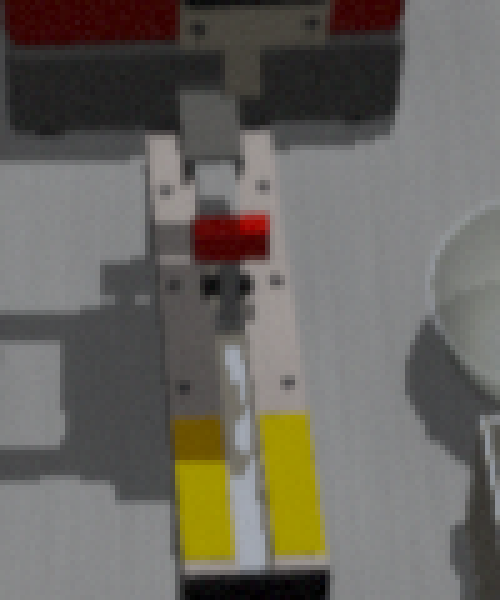

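View pics/scene11z.png

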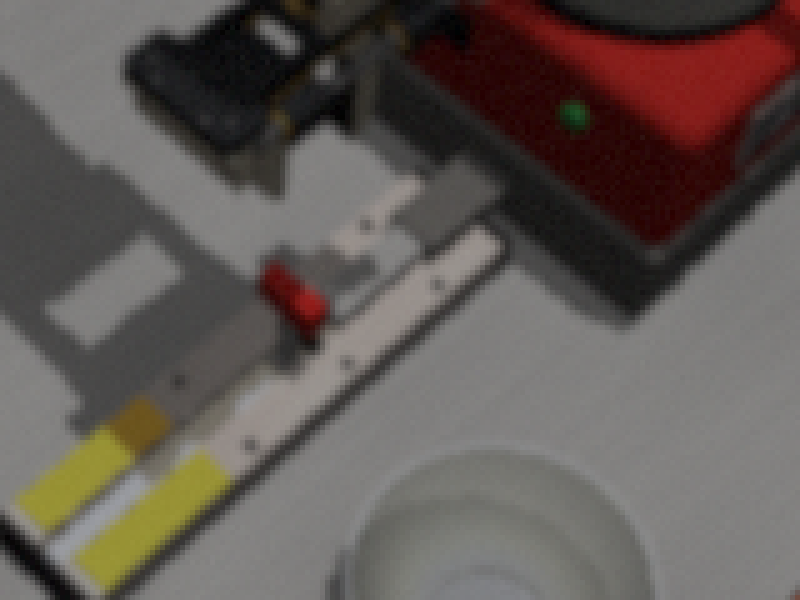

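Run:
```python
from rail import *
import pickle
c=pickle.load(open('wrist6.pkl','rb'));f=c['frame'].astype(int)
print([(v,f[v,260].sum()) for v in range(168,178)],'back edge free',[ray(c,260,v,.046)[1].round(4) for v in(172,172.5,173)])
s=robot.observe();c=cap('wrist');f=c['frame'].astype(int)
for v in (186,190,204):print(v,[(u,f[v,u].sum()) for u in range(256,274)])
print('back edge now',[(u,ray(c,u,188,.046)[1].round(4)) for u in(260,260.5,261,261.5,262)])
P=cloud(c);m=masks(c)['red']&(P[...,2]>.08)&(P[...,2]<.12)
print(cv2.minAreaRect(P[m][:,:2].astype(np.float32)),s['time_s'])
```

```text
[(168, np.int64(464)), (169, np.int64(467)), (170, np.int64(464)), (171, np.int64(400)), (172, np.int64(281)), (173, np.int64(135)), (174, np.int64(64)), (175, np.int64(68)), (176, np.int64(68)), (177, np.int64(74))] back edge free [np.float64(0.0597), np.float64(0.0595), np.float64(0.0592)]
186 [(256, np.int64(580)), (257, np.int64(530)), (258, np.int64(506)), (259, np.int64(480)), (260, np.int64(378)), (261, np.int64(245)), (262, np.int64(128)), (263, np.int64(113)), (264, np.int64(107)), (265, np.int64(115)), (266, np.int64(112)), (267, np.int64(127)), (268, np.int64(151)), (269, np.int64(181)), (270, np.int64(219)), (271, np.int64(242)), (272, np.int64(260)), (273, np.int64(271))]
190 [(256, np.int64(376)), (257, np.int64(377)), (258, np.int64(376)), (259, np.int64(353)), (260, np.int64(296)), (261, np.int64(176)), (262, np.int64(94)), (263, np.int64(51)), (264, np.int64(70)), (265, np.int64(76)), (266, np.int64(50)), (267, np.int64(88)), (268, np.int64(133)), (269, np.int64(193)), (270, np.int64(207)), (271, np.int64(249)), (272, np.int64(254)), (273, np.int64(246))]
204 [(256, np.int64(401)), (257, np.int64(408)), (258, np.int64(395)), (259, np.int64(380)), (260, np.int64(314)), (261, np.int64(207)), (262, np.int64(101)), (263, np.int64(67)), (264, np.int64(66)), (265, np.int64(35)), (266, np.int64(65)), (267, np.int64(65)), (268, np.int64(109)), (269, np.int64(104)), (270, np.int64(143)), (271, np.int64(156)), (272, np.int64(162)), (273, np.int64(169))]
back edge now [(260, np.float64(0.0639)), (260.5, np.float64(0.0634)), (261, np.float64(0.063)), (261.5, np.float64(0.0625)), (262, np.float64(0.0621))]
((0.5673568248748779, 0.04712643846869469), (0.04246457293629646, 0.014886525459587574), 2.824045181274414) 21.5
```

The bumper's back edge has moved from y = 0.0595 to 0.063, so it is still pushed in about 3.5 mm. The peg is locked and not moving. Handing in.

```bash
python3 -c "
from plant import robot
print(robot.hand_in())"
```

```text
the job is handed in; nothing more can be done
None
```

The red peg is locked in the docking rail and bearing on the processor's bumper. I handed the job in at about 21.5 s.

**What I did:**
- Took the peg from the stand and stood its T-head in the yellow end of the slot, meeting the strip at about 6 N.
- Slid it along the slot without turning it until it met the bumper, and pushed the bumper in about 3.5 mm at roughly 5 N.
- Pressed it about 8 mm down at about 16 N and turned it a quarter turn.
- Eased the down-pressure, let go and raised the gripper clear.

**Last checks:**
- **Locked height:** the handle top is at 103–104 mm; a head held under the lips should put it at 104 mm.
- **Angle:** the handle lies across the slot at about 2.3–2.8°; I put the rail at about 2.6°.
- **Bumper:** it is still pushed in about 3.5 mm, give or take 1 mm.
- **Robot:** it reads no contact force, and two looks in a row found the peg in the same place.

**Less certain:**
- The handle sits about 1 mm further back from the bumper than before release. Its top showed a slope of 1–1.5°, so the peg may lean very slightly, but that is close to the depth noise.
- A sideways force of up to about 5 N showed during the press, and I could not tell its cause. My small correction did not clear it, but it fell during the turn and was gone after release.
- I never moved the gripper onto the blue spare or the other things, but I did not measure their positions again at the end.

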